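Park the glass-rod crate and close its gate

TASK

Using the fingers only to push, with nothing picked up, push the tall, heavy crate of glass rods low at its foot so that it slides upright along the yellow lane until it stands squarely against the red end board; it must not tip. Then push the yellow gate arm fully across behind the crate, and leave the jar, the orange ball on its ring and the brush where they are.

Things in the scene. Friction and masses are not known exactly. Their poses are not given: they have to be found in the camera images.
- crate: Tall, heavy, loose crate of upright coloured glass rods, 1.3 to 1.9 kg. Origin: centre of its underside. Foot: wooden block 130 (own x) by 120 (own y) mm, 40 high; above it a slatted body 120 by 84 mm up to 220 high, rods up to 261. Push the foot's face that looks to the crate's own -y; it slides towards its +y. Pushed at half height or above, it tips.
- bay: Fixed parking bay. Origin: on the bench, centre of where the crate's foot belongs; the push direction is its +y and the parked crate has the same axes. Red end board 190 mm long (x), 18 thick, 70 high, inner face at y = +60 mm. Flat painted yellow lines at x = -83 and +83 and across at y = -64 mm. The crate starts in the lane at y = -130 to -200, within 12 mm of x = 0, turned a little.
- gate_pivot (a point): Vertical axis of the gate, at bay x = +105, y = -88 mm, 28 mm above the bench; a steel hub of 16 mm radius, 54 high, fixed to the bay.
- gate_end (a point): Middle of the free end of the yellow gate arm, 130 mm from the pivot axis, 28 mm above the bench. The arm is a straight bar 18 mm thick, its underside 6 mm and its top 50 mm above the bench.
- gate (a joint): Gate arm angle, rad. 0: open, pointing along the bay's -y but 0.12 rad outwards (to +x). It grows as the free end swings towards the bay's -x (clockwise from above). At its stop, 1.69, it lies across the lane along the bay's -x, 19 mm from a parked crate. It stays where left; about 1.5 N at its end moves it. It cannot close until the crate is in place.
- jar: Bystander: green glass jar with a cork, 60 mm across, 100 high, beyond the end board. Origin: centre of its underside.
- ball: Bystander: orange ball of 60 mm fixed on a steel ring of 72 mm, 76 high in all. Origin: centre of its underside.
- brush: Bystander: flat brush with a wooden handle, about 200 mm long, lying beyond the end board on the robot's side of the jar.

How it is judged:
By the outcome, as a careful person would: the job done as asked, in the order asked, and still so for the second after the job is handed in, with the robot touching nothing.
It also fails if it takes over 72 s, if anything falls off the work surface, if the arm or the gripper's body presses on something with over 40 N, if the wrist force passes 120 N, or if a joint passes its speed limit or range.

ROBOT

A 6-joint arm with a two-finger parallel gripper is mounted at the origin on the work surface. World frame = base frame: x ahead of the robot, y to its left, z up, the work surface at z = 0. Lengths are in m, angles in rad, forces in N, time in s.
With the tool pointing down it reaches from about 0.275 to 0.775 m from the base axis. Payload 14.6 kg.
Tool frame: the origin (TCP) lies on the centre line of the jaws, within the pads' length; the fingertips stand 19 mm ahead of it and the grasp point (between the pads) is the TCP (r.nose_length is the distance from the TCP to the fingertips, in m); x points along the fingers, y is the direction in which the jaws open and shut, and the axes are right-handed (so a half turn about x gives the same grasp; the last joint's range is limited). The gripper opens to 85 mm and grips with 20 to 120 N. Pads are 22 mm wide; open, the fingers measure 114 mm over their backs; the gripper's body (76 mm by 85 mm) begins 54 mm behind the grasp point. The pads swing forward as they close: fully open they stand 13 mm farther back than shut.
Start: joints at [-1.465, 0.263, -0.048, 1.259, 0, 1.415], TCP at [0.135, -0.507, 0.25] pointing down, gripper open.
Joint ranges: [-2.65, 2.65], [-0.89, 1.7], [-1.18, 1.37], [-2.13, 2.11], [-1.35, 1.29], [-3.14, 3.14]. Speed limits (rad/s): [1.89, 1.89, 2.57, 2.79, 3.14, 3.14].

INTERFACE

Orientations are given as [roll, pitch, yaw] about the fixed x, y, z axes, in that order (R = Rz(yaw) Ry(pitch) Rx(roll)).
In Python, from bench import readout, eyes, r gives the robot as it stands. The module is installed in compiled form; this text tells all that it offers.
- The arm moves only by the tool play_rows, never from a script. Its argument "motion" is a list of rows, each an object of numbers: "dx", "dy", "dz": the shift along the tool's x, y, z in m; "spin": the turn about the tool's x in degrees; "jaw": the finger opening in m, from 0 to 0.0854. In form: [{"dx": .., "dy": .., "dz": .., "spin": .., "jaw": ..}, ...]. A call has 1 to 12 rows; each row is the pose to reach, as a shift and turn from the pose commanded when the call began, along the tool's axes at that moment; what a row does not reach only later rows make up. A row lasts 1/12 s, in which the tool goes at most 41.7 mm and 7.16 degrees, less where a joint would pass 70% of its speed; a pose out of reach is approached as far as the arm can. A call with a gripper value outside its range is refused whole. The fingers move at their own pace and stop on an object; "newtons" is the grip in N (left out, the last holds). Time passes only in rows, so rows that repeat a pose let the fingers close. It gives the time, the measured TCP pose, the force and the opening at its end, in the units of the state.
- readout.sense(): the state, without advancing time (a new reading comes with each control period).
- eyes.snapshot(name): name is "scene" or "top" or "wrist"; returns a dict with "pixels" (420x560x3 uint8, blue, green, red), "mtx" (3x3 intrinsics, pixels), "T" (4x4, takes a point from camera to world coordinates); the wrist camera has in their place "mount" (4x4, takes a point from camera to tool coordinates, whose origin is the TCP and whose axes are the tool frame's). Camera axes: x right, y down, z forward; pixel columns grow to the right and rows downward; lengths in m; the calibration is good to about 2 mm. A picture is of the moment at which its call begins: read the wrist's pose just before it. There is no depth.
- r.finish_job(): hands the job in, once; it reports no verdict.
The state is a dict: "time_s": time; "joint_pos": joint angles; "joint_vel": joint speeds; "joint_torque": joint torques, N m; "eef_pos": TCP position; "orientation": TCP orientation; "contact_force": force on the tool from outside, world axes, zero at the start; "moment": the same for the moment, N m; "gripper_width": finger opening in m.
Only numpy, scipy, OpenCV 4.12 (cv2) and the standard library are available. Lean on these libraries where they do the work, as an engineer would, in place of code of your own. Each camera call takes 0.05 s, during which the arm holds its last target.

## Working session

There is one attempt and no reset: what is moved stays moved. The work goes in short steps, Python scripts to look and compute and a tool call to move; the robot and the scene stay as the last step left them, time stands still between calls to the robot, and variables do not carry over. Pictures are saved under pics/ and viewed, and the job is handed in when it is done.

Besides the shell and the picture viewer there is one more tool, called after "Call:" as name([rows], argument=value, ...), one row to a line, values as JSON. play_rows: Moves the arm, as the interface text tells. Its arguments: {"type":"object","properties":{"motion":{"type":"array"},"newtons":{"type":"number"}},"required":["motion"]}

```bash
mkdir -p pics; python3 - <<'E'
from bench import readout, eyes, r
import cv2,numpy as np
s=readout.sense(); print({k:np.round(v,3).tolist() for k,v in s.items()}, r.nose_length)
for n in("scene","top"):
    d=eyes.snapshot(n); cv2.imwrite(f"pics/{n}0.png",d["pixels"]); print(n,d["mtx"].tolist(),np.round(d["T"],4).tolist())
E
```

```text
{'time_s': 0.0, 'joint_pos': [-1.465, 0.264, -0.049, 1.259, 0.0, 1.415], 'joint_vel': [0.001, 0.0, -0.001, -0.0, -0.002, 0.001], 'joint_torque': [0.001, -63.761, 38.457, 0.013, -0.0, 0.0], 'eef_pos': [0.135, -0.507, 0.25], 'orientation': [-1.741, 1.57, 1.661], 'contact_force': [0.12, -0.2, -0.343], 'moment': [0.011, -0.005, 0.055], 'gripper_width': 0.086} 0.019
scene [[439.8130148922622, 0.0, 284.87295188587694], [0.0, 439.8130148922622, 214.6351951563361], [0.0, 0.0, 1.0]] [[-0.1053, 0.7762, -0.6216, 1.0893], [0.9944, 0.0749, -0.0748, 0.1886], [-0.0115, -0.626, -0.7797, 0.7349], [0.0, 0.0, 0.0, 1.0]]
top [[445.68001547998995, 0.0, 291.37276143874846], [0.0, 445.68001547998995, 199.738589233872], [0.0, 0.0, 1.0]] [[0.028, -0.9984, 0.0494, 0.4892], [-0.9995, -0.0274, 0.013, 0.1004], [-0.0116, -0.0497, -0.9987, 1.0893], [0.0, 0.0, 0.0, 1.0]]
```

View pics/scene0.png

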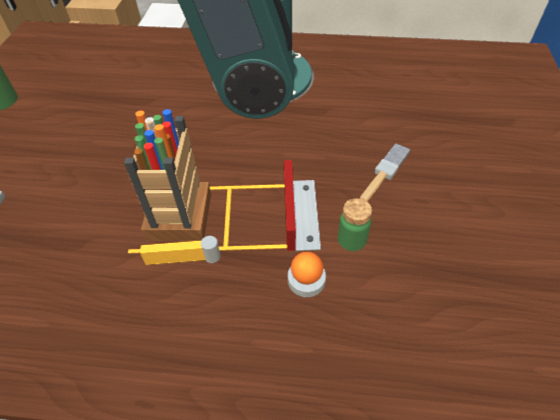

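View pics/top0.png

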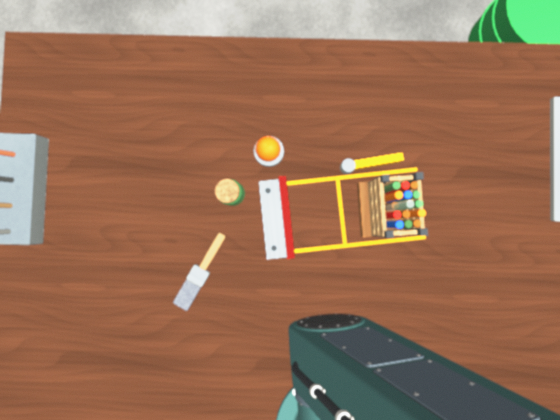

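Top view: crate at about (390,207), red board at about (288,218), gate hub (348,166), gate end about (403,157). I'll enlarge it for exact pixels.

```bash
python3 - <<'E'
import cv2
a=cv2.imread("pics/top0.png")[140:270,250:440]; cv2.imwrite("pics/topc.png",cv2.resize(a,None,fx=4.2,fy=4.2,interpolation=cv2.INTER_CUBIC))
a=cv2.imread("pics/scene0.png")[100:270,120:330]; cv2.imwrite("pics/scenec.png",cv2.resize(a,None,fx=3.5,fy=3.5,interpolation=cv2.INTER_CUBIC))
E
```

```text
(no output)
```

View pics/topc.png

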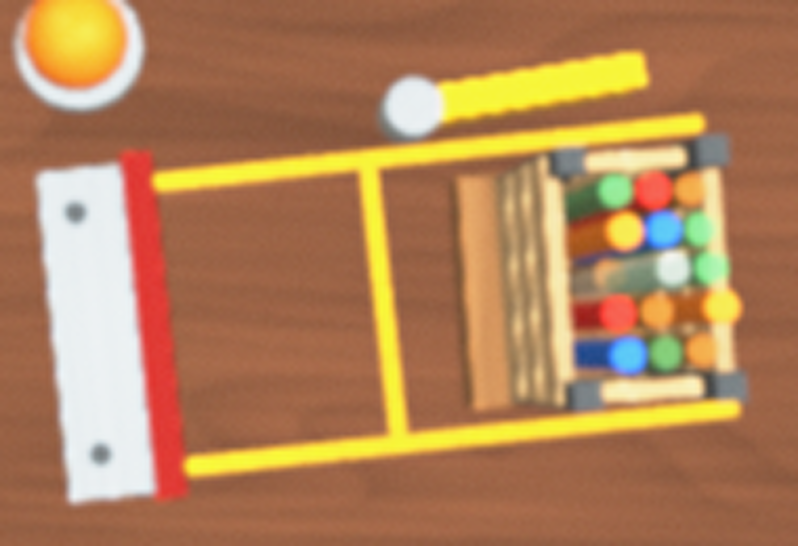

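View pics/scenec.png

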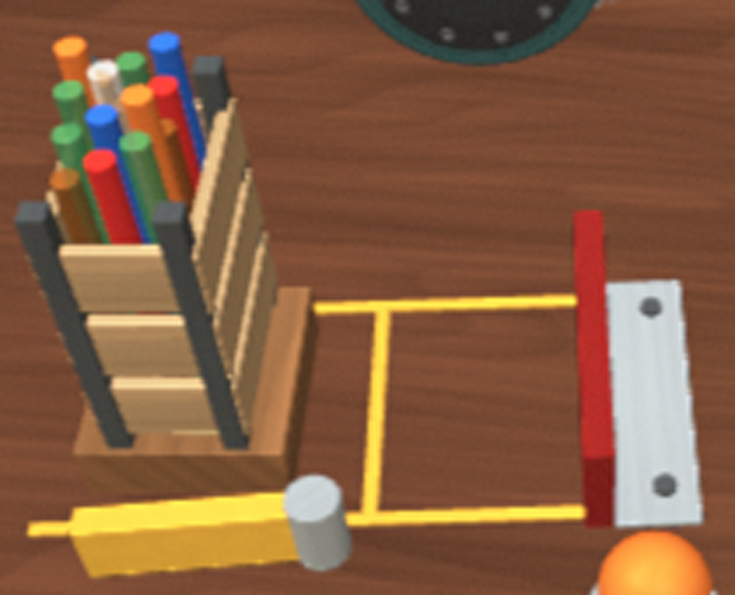

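```bash
cat > h.py <<'E'
import numpy as np,cv2
from bench import readout,eyes,r
CAM={"scene":(np.array([[439.8130148922622,0,284.87295188587694],[0,439.8130148922622,214.6351951563361],[0,0,1]]),np.array([[-0.1053,0.7762,-0.6216,1.0893],[0.9944,0.0749,-0.0748,0.1886],[-0.0115,-0.626,-0.7797,0.7349],[0,0,0,1]])),
"top":(np.array([[445.68,0,291.3728],[0,445.68,199.7386],[0,0,1]]),np.array([[0.028,-0.9984,0.0494,0.4892],[-0.9995,-0.0274,0.013,0.1004],[-0.0116,-0.0497,-0.9987,1.0893],[0,0,0,1]]))}
def w(cam,u,v,z):
    K,T=CAM[cam]; d=T[:3,:3]@np.linalg.solve(K,[u,v,1]); o=T[:3,3]
    return o+d*(z-o[2])/d[2]
E
python3 - <<'E'
from h import *
t=lambda u,v,z:w("top",u/4.2+250-.4,v/4.2+140-.4,z)
s=lambda u,v,z:w("scene",u/3.5+120-.36,v/3.5+100-.36,z)
for f,l in((t,[("+83a",155,182,0),("+83b",703,123,0),("-83a",190,466,0),("-83b",740,408,0),("x+",370,160,0),("x-",400,440,0),("bdin+",150,152,.07),("bdin-",186,495,.07),("hub",413,106,.054),("gend",645,68,.05),("foot+",459,178,.04),("foot-",476,410,.04),("p1",568,162,.22),("p2",710,150,.22),("p3",585,395,.22),("p4",727,387,.22)]),
 (s,[("-83/cross",383,306,0),("+83/cross",371,518,0),("+83bd",583,513,0),("-83bd",576,300,0),("foot+f",280,455,.04),("foot-f",310,288,.04),("foot+b",76,455,.04),("hub",313,495,.054),("gend",72,518,.05)])):
  for n,*p in l: print(n,np.round(f(*p)[:2]*1000,1))
E
```

```text
+83a [584.  127.7]
+83b [ 627.1 -190.7]
-83a [419.6 102.7]
-83b [ 462.1 -214.3]
x+ [600.3   2.6]
x- [438.  -18.4]
bdin+ [594.3 129.1]
bdin- [408.3 104.3]
hub [625.5 -15.7]
gend [ 650.7 -144.7]
foot+ [587.4 -43.9]
foot- [457.8 -56. ]
p1 [579.4 -69.6]
p2 [ 586.7 -135.3]
p3 [471.5 -79.3]
p4 [ 477.1 -144.6]
-83/cross [436.1 -15.9]
+83/cross [600.2   7.7]
+83bd [584.7 129.4]
-83bd [419.  107.7]
foot+f [589.4 -41.9]
foot-f [461.1 -52.5]
foot+b [ 600.6 -157.2]
hub [624.3 -13.2]
gend [ 649.2 -141.2]
```

```bash
cat >> h.py <<'E'
from scipy.spatial.transform import Rotation as R
yaw=.133; O=np.array([509.7,57.5])/1000; ex=np.array([np.cos(yaw),np.sin(yaw)]); ey=np.array([-ex[1],ex[0]])
def bay(p): p=np.asarray(p)[:2]-O; return np.array([p@ex,p@ey])
def wld(bx,by): return O+bx*ex+by*ey
def pose():
    s=readout.sense(); return np.array(s["eef_pos"]),R.from_euler("xyz",s["orientation"]).as_matrix(),s
def shift(x,y,z):
    p,M,s=pose(); return np.round(M.T@(np.array([x,y,z])-p),4)
def rep():
    p,M,s=pose(); print("t",round(s["time_s"],2),"pos",np.round(p,4),"bay",np.round(bay(p)*1000,1),"F",np.round(s["contact_force"],1),"M",np.round(s["moment"],2),"w",round(s["gripper_width"],4)); print("q",np.round(s["joint_pos"],2)); print(np.round(M,3)); print("tool y angle rel bay y deg",round(np.degrees(np.arctan2(M[1,1],M[0,1])-np.arctan2(ey[1],ey[0])),2))
E
python3 - <<'E'
from h import *
rep(); print(wld(0,-290),shift(*wld(0,-290),.25))
E
```

```text
t 0.1 pos [ 0.1353 -0.507   0.2499] bay [-445.9 -509.9] F [-0.7 -0.4 -0.9] M [-0.03  0.   -0.03] w 0.0855
q [-1.47  0.26 -0.05  1.26 -0.    1.42]
[[-0.     0.258 -0.966]
 [ 0.001 -0.966 -0.258]
 [-1.    -0.001 -0.   ]]
tool y angle rel bay y deg -172.68
[  38.96608974 -287.38137366] [-2.759000e-01  2.871876e+02  3.644060e+01]
```

```bash
python3 - <<'E'
from h import *
p=wld(.012,-.305);print(p,shift(*p,.25))
E
```

```text
[ 0.56203954 -0.2432151 ] [ 1.000e-04 -1.449e-01 -4.803e-01]
```

Call:
play_rows([
  {"dy":-0.009,"dz":-0.03,"spin":0.6},
  {"dy":-0.018,"dz":-0.06,"spin":1.2},
  {"dy":-0.027,"dz":-0.09,"spin":1.8},
  {"dy":-0.036,"dz":-0.12,"spin":2.4},
  {"dy":-0.045,"dz":-0.15,"spin":3.0},
  {"dy":-0.054,"dz":-0.18,"spin":3.6},
  {"dy":-0.063,"dz":-0.21,"spin":4.2},
  {"dy":-0.072,"dz":-0.24,"spin":4.8},
  {"dy":-0.081,"dz":-0.27,"spin":5.4},
  {"dy":-0.09,"dz":-0.3,"spin":6.0},
  {"dy":-0.099,"dz":-0.33,"spin":6.7},
  {"dy":-0.108,"dz":-0.36,"spin":7.4},
])

```text
validation failed for argument at $.mo...
```

```bash
python3 - <<'E'
from h import *
rep()
for n in("scene","top"):
    d=eyes.snapshot(n); cv2.imwrite(f"pics/{n}1.png",d["pixels"])
p=wld(.012,-.305);print(shift(*p,.25))
E
```

```text
t 0.1 pos [ 0.1353 -0.507   0.2499] bay [-445.9 -509.9] F [-0.7 -0.4 -0.9] M [-0.03  0.   -0.03] w 0.0855
q [-1.47  0.26 -0.05  1.26 -0.    1.42]
[[-0.     0.258 -0.966]
 [ 0.001 -0.966 -0.258]
 [-1.    -0.001 -0.   ]]
tool y angle rel bay y deg -172.68
[ 2.000e-04 -1.449e-01 -4.803e-01]
```

View pics/scene1.png

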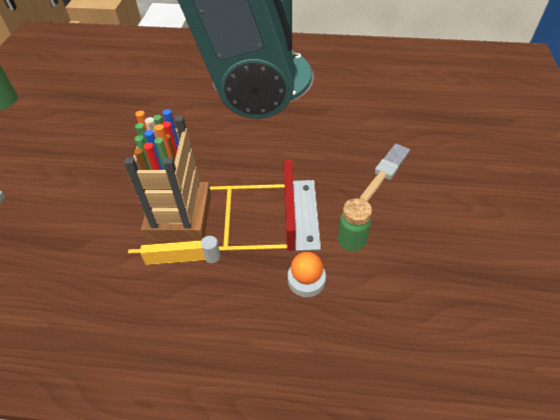

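View pics/top1.png

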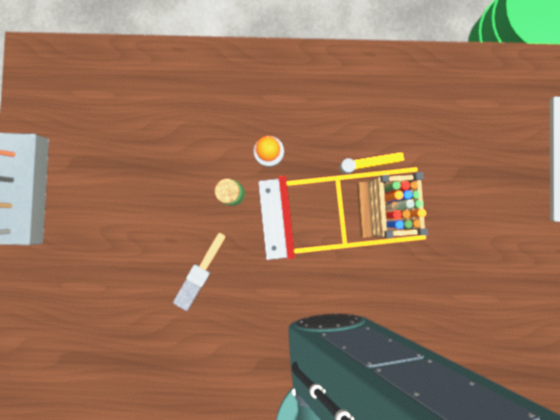

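The call was refused and nothing moved. All fields seem to be required, so I'll include every one.

Call:
play_rows([
  {"dx":0,"dy":-0.009,"dz":-0.03,"spin":0.6,"jaw":0.085},
  {"dx":0,"dy":-0.018,"dz":-0.06,"spin":1.2,"jaw":0.085},
  {"dx":0,"dy":-0.027,"dz":-0.09,"spin":1.8,"jaw":0.085},
  {"dx":0,"dy":-0.036,"dz":-0.12,"spin":2.4,"jaw":0.085},
  {"dx":0,"dy":-0.045,"dz":-0.15,"spin":3.0,"jaw":0.085},
  {"dx":0,"dy":-0.054,"dz":-0.18,"spin":3.6,"jaw":0.085},
  {"dx":0,"dy":-0.063,"dz":-0.21,"spin":4.2,"jaw":0.085},
  {"dx":0,"dy":-0.072,"dz":-0.24,"spin":4.8,"jaw":0.085},
  {"dx":0,"dy":-0.081,"dz":-0.27,"spin":5.4,"jaw":0.085},
  {"dx":0,"dy":-0.09,"dz":-0.3,"spin":6.0,"jaw":0.085},
  {"dx":0,"dy":-0.099,"dz":-0.33,"spin":6.7,"jaw":0.085},
  {"dx":0,"dy":-0.108,"dz":-0.36,"spin":7.4,"jaw":0.085},
])

```text
time_s: 1.2
eef_pos: [0.4565, -0.3089, 0.2502]
orientation: [-0.802, 1.571, 2.471]
contact_force: [-0.1, -0.8, 0.2]
gripper_width: 0.085
```

```bash
python3 - <<'E'
from h import *
rep()
for n in("scene","top"):
    d=eyes.snapshot(n); cv2.imwrite(f"pics/{n}2.png",d["pixels"])
p=wld(.012,-.305);print(shift(*p,.25))
E
```

```text
t 1.2 pos [ 0.4565 -0.3089  0.2502] bay [-101.3 -356.1] F [-0.1 -0.8  0.2] M [-0.01 -0.01 -0.06] w 0.085
q [-0.74  0.31  0.02  1.28 -0.    2.27]
[[-0.     0.131 -0.991]
 [ 0.    -0.991 -0.131]
 [-1.    -0.     0.   ]]
tool y angle rel bay y deg -180.11
[-1.000e-04 -5.010e-02 -1.118e-01]
```

View pics/scene2.png

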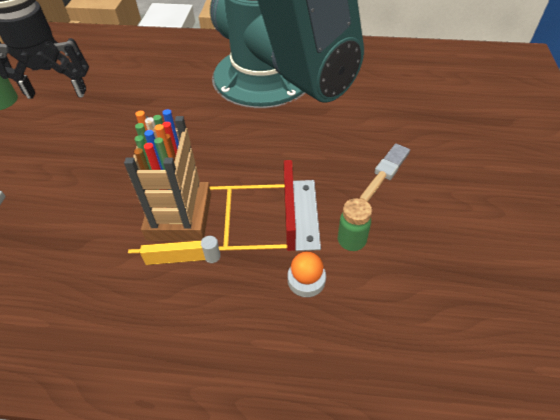

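View pics/top2.png

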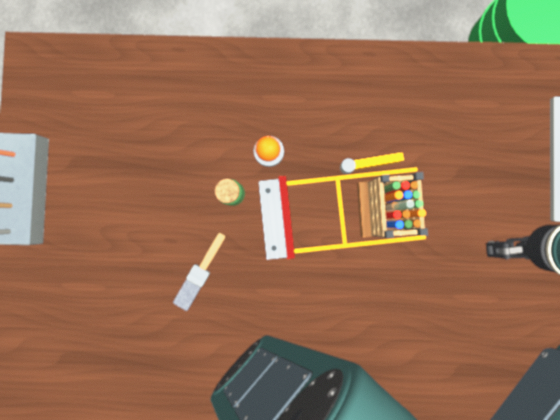

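Call:
play_rows([
  {"dx":0,"dy":-0.01,"dz":-0.022,"spin":0,"jaw":0.085},
  {"dx":0,"dy":-0.02,"dz":-0.045,"spin":0,"jaw":0.085},
  {"dx":0,"dy":-0.03,"dz":-0.068,"spin":0,"jaw":0.085},
  {"dx":0,"dy":-0.04,"dz":-0.09,"spin":0,"jaw":0.085},
  {"dx":0.02,"dy":-0.05,"dz":-0.112,"spin":0,"jaw":0.085},
  {"dx":0.05,"dy":-0.05,"dz":-0.112,"spin":0,"jaw":0.085},
  {"dx":0.08,"dy":-0.05,"dz":-0.112,"spin":0,"jaw":0.085},
  {"dx":0.11,"dy":-0.05,"dz":-0.112,"spin":0,"jaw":0.085},
  {"dx":0.14,"dy":-0.05,"dz":-0.112,"spin":0,"jaw":0.085},
  {"dx":0.16,"dy":-0.05,"dz":-0.112,"spin":0,"jaw":0.085},
  {"dx":0.17,"dy":-0.05,"dz":-0.112,"spin":0,"jaw":0.085},
  {"dx":0.17,"dy":-0.05,"dz":-0.112,"spin":0,"jaw":0.085},
])

```text
time_s: 2.3
eef_pos: [0.5587, -0.2455, 0.0784]
orientation: [-0.66, 1.567, 2.613]
contact_force: [-0.7, -0.2, -0.5]
gripper_width: 0.085
```

```bash
python3 - <<'E'
from h import *
rep()
for n in("scene","top"):
    d=eyes.snapshot(n); a=d["pixels"]; a=a[0:270,0:360] if n=="scene" else a[140:290,260:560]; cv2.imwrite(f"pics/{n}3.png",cv2.resize(a,None,fx=2.2,fy=2.2,interpolation=cv2.INTER_CUBIC))
E
```

```text
t 2.3 pos [ 0.5587 -0.2455  0.0784] bay [   8.3 -306.9] F [-0.7 -0.2 -0.5] M [-0.04  0.01 -0.01] w 0.085
q [-0.55  0.51 -0.15  0.92 -0.    2.46]
[[-0.003  0.131 -0.991]
 [ 0.002 -0.991 -0.131]
 [-1.    -0.002  0.003]]
tool y angle rel bay y deg -180.09
```

View pics/scene3.png

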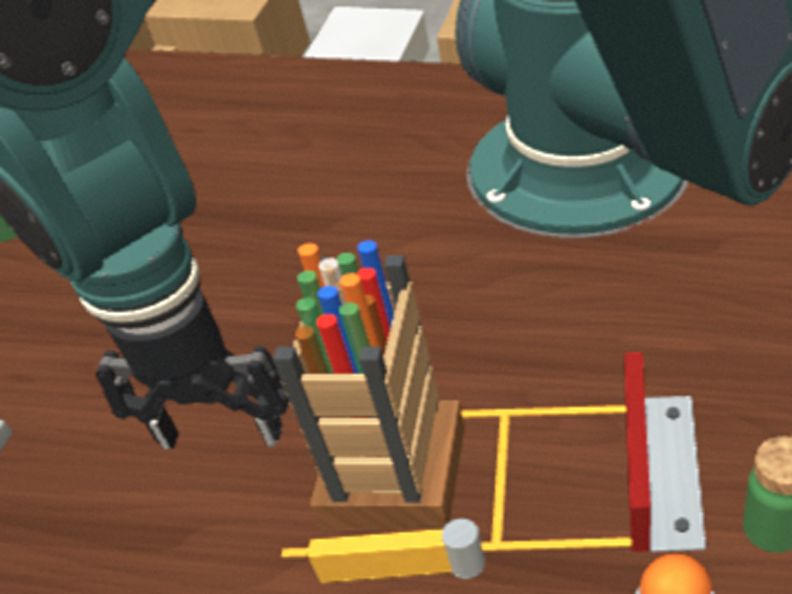

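View pics/top3.png

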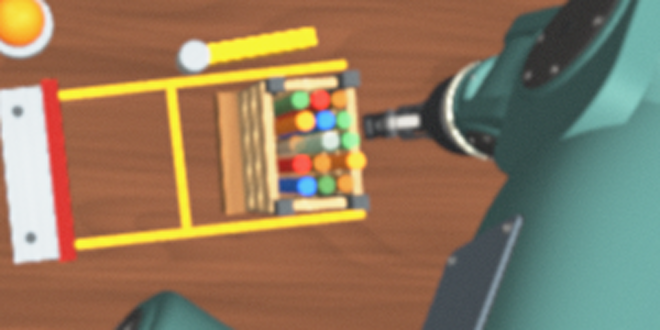

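The scene view shows that the outer knuckle at crop (275,375) sticks out further than the finger tip at (268,430). The crate's recess is only 18 mm, so I'll measure the knuckle before pushing.

```bash
python3 - <<'E'
from h import *
d=eyes.snapshot("scene"); a=d["pixels"][140:215,35:140]; cv2.imwrite("pics/s4.png",cv2.resize(a,None,fx=7,fy=7,interpolation=cv2.INTER_CUBIC))
d=eyes.snapshot("wrist"); cv2.imwrite("pics/w4.png",d["pixels"]);print(d["mtx"],np.round(d["mount"],3))
E
```

```text
[[328.99317123   0.         274.47130605]
 [  0.         328.99317123 212.67568884]
 [  0.           0.           1.        ]] [[-0.001 -0.287  0.958 -0.123]
 [ 1.    -0.001  0.     0.   ]
 [ 0.001  0.958  0.287 -0.074]
 [ 0.     0.     0.     1.   ]]
```

View pics/s4.png

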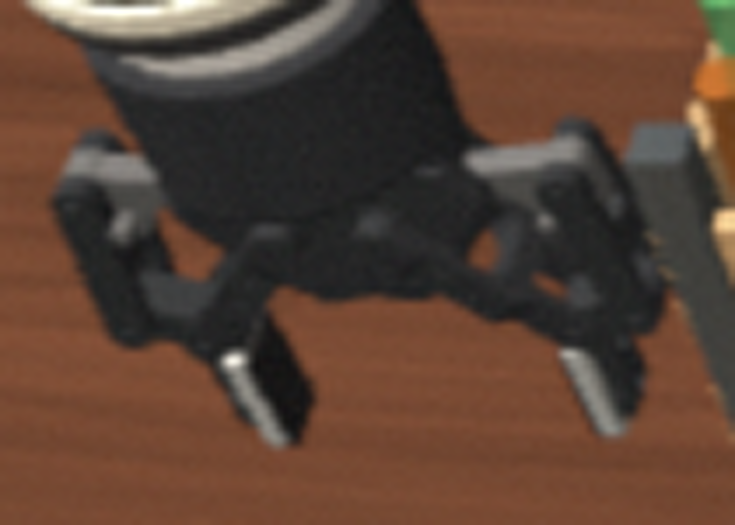

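View pics/w4.png

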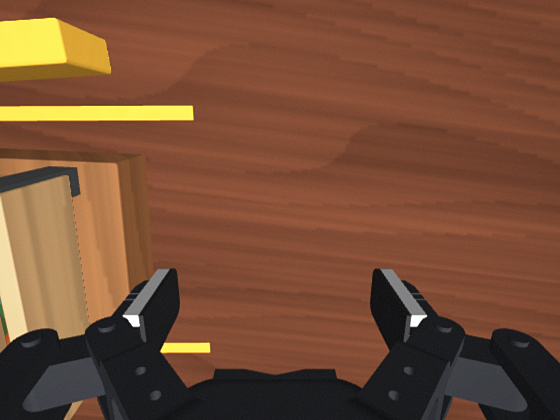

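```bash
python3 - <<'E'
from h import *
p,M,s=pose();K,T=CAM["scene"]
for n,u,v in(("tipin R",600,437),("tipback R",635,415),("fingback R",645,370),("kn low R",660,315),("kn mid R",645,240),("kn top R",600,135),("tipin L",275,445),("padtop L",225,358),("kn low L",125,345),("kn out L",58,205),("kn top L",95,135)):
    d=T[:3,:3]@np.linalg.solve(K,[u/7+35-.43,v/7+140-.43,1]);o=T[:3,3]
    for off in(0,-.011): 
        c=p+M[:,2]*off; X=o+d*((c-o)@M[:,2])/(d@M[:,2]); print(n,off,np.round(M.T@(X-p)*1000)[:2],end=" ")
    print()
E
```

```text
tipin R 0 [ 16. -39.] tipin R -0.011 [  3. -45.] 
tipback R 0 [  7. -51.] tipback R -0.011 [ -6. -57.] 
fingback R 0 [-12. -60.] fingback R -0.011 [-24. -65.] 
kn low R 0 [-34. -70.] kn low R -0.011 [-46. -76.] 
kn mid R 0 [-64. -75.] kn mid R -0.011 [-75. -80.] 
kn top R 0 [-102.  -74.] kn top R -0.011 [-113.  -80.] 
tipin L 0 [16. 54.] tipin L -0.011 [ 3. 46.] 
padtop L 0 [-22.  54.] padtop L -0.011 [-34.  46.] 
kn low L 0 [-28.  79.] kn low L -0.011 [-40.  70.] 
kn out L 0 [-82.  73.] kn out L -0.011 [-93.  65.] 
kn top L 0 [-107.   53.] kn top L -0.011 [-117.   45.]
```

Call:
play_rows([
  {"dx":0,"dy":0.003,"dz":0.004,"spin":-7,"jaw":0.085},
  {"dx":0,"dy":0.003,"dz":0.008,"spin":-14,"jaw":0.085},
  {"dx":0,"dy":0.003,"dz":0.012,"spin":-21,"jaw":0.085},
  {"dx":0,"dy":0.003,"dz":0.016,"spin":-28,"jaw":0.085},
  {"dx":0,"dy":0.003,"dz":0.02,"spin":-35,"jaw":0.085},
  {"dx":0,"dy":0.003,"dz":0.024,"spin":-42,"jaw":0.085},
  {"dx":0,"dy":0.003,"dz":0.028,"spin":-49,"jaw":0.085},
  {"dx":0,"dy":0.003,"dz":0.032,"spin":-56,"jaw":0.085},
  {"dx":0,"dy":0.003,"dz":0.036,"spin":-63,"jaw":0.085},
  {"dx":0,"dy":0.003,"dz":0.04,"spin":-70,"jaw":0.085},
  {"dx":0,"dy":0.003,"dz":0.044,"spin":-77,"jaw":0.085},
  {"dx":0,"dy":0.003,"dz":0.044,"spin":-84,"jaw":0.085},
])

```text
time_s: 3.5
eef_pos: [0.5166, -0.255, 0.0817]
orientation: [0.892, 1.569, -0.646]
contact_force: [-0.5, 0.4, -0.8]
gripper_width: 0.0846
```

Call:
play_rows([
  {"dx":0,"dy":0,"dz":0,"spin":-7,"jaw":0.085},
  {"dx":0.005,"dy":0,"dz":0,"spin":-14,"jaw":0.085},
  {"dx":0.01,"dy":0,"dz":0,"spin":-21,"jaw":0.085},
  {"dx":0.02,"dy":0,"dz":0,"spin":-28,"jaw":0.085},
  {"dx":0.03,"dy":0,"dz":0,"spin":-35,"jaw":0.085},
  {"dx":0.04,"dy":0,"dz":0,"spin":-42,"jaw":0.085},
  {"dx":0.05,"dy":0,"dz":0,"spin":-46,"jaw":0.085},
  {"dx":0.054,"dy":0,"dz":0,"spin":-46,"jaw":0.085},
  {"dx":0.054,"dy":0,"dz":0,"spin":-46,"jaw":0.085},
])

```text
time_s: 4.25
eef_pos: [0.5167, -0.2547, 0.0265]
orientation: [0.131, 1.571, -0.612]
contact_force: [0.2, 0.2, -0.4]
gripper_width: 0.085
```

```bash
cat >> h.py <<'E'
def pics(k):
    for n in("scene","top"):
        d=eyes.snapshot(n); a=d["pixels"]; a=a[80:270,20:330] if n=="scene" else a[140:290,260:500]; f=2.5 if n=="scene" else 3.2
        cv2.imwrite(f"pics/{n}{k}.png",cv2.resize(a,None,fx=f,fy=f,interpolation=cv2.INTER_CUBIC))
E
python3 - <<'E'
from h import *
rep();pics(5)
E
```

```text
t 4.25 pos [ 0.5167 -0.2547  0.0265] bay [ -34.5 -310.3] F [ 0.2  0.2 -0.4] M [ 0.05  0.04 -0.02] w 0.085
q [-0.6   0.51 -0.32  0.75 -0.    0.14]
[[ 0.     0.677  0.736]
 [-0.     0.736 -0.677]
 [-1.     0.     0.   ]]
tool y angle rel bay y deg -50.22
```

View pics/scene5.png

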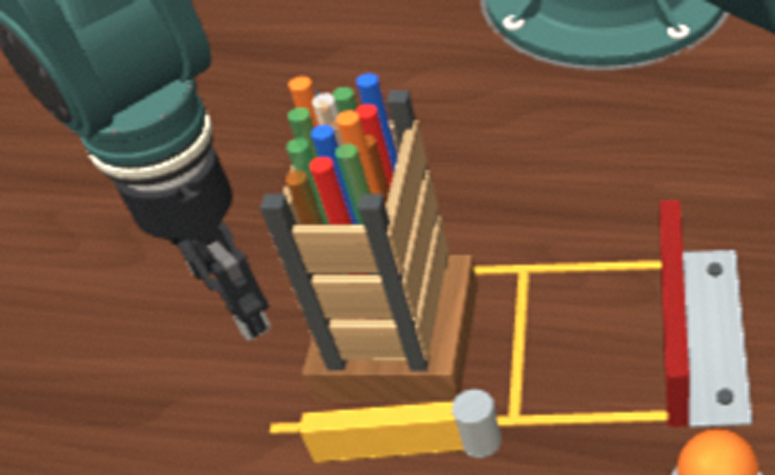

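View pics/top5.png

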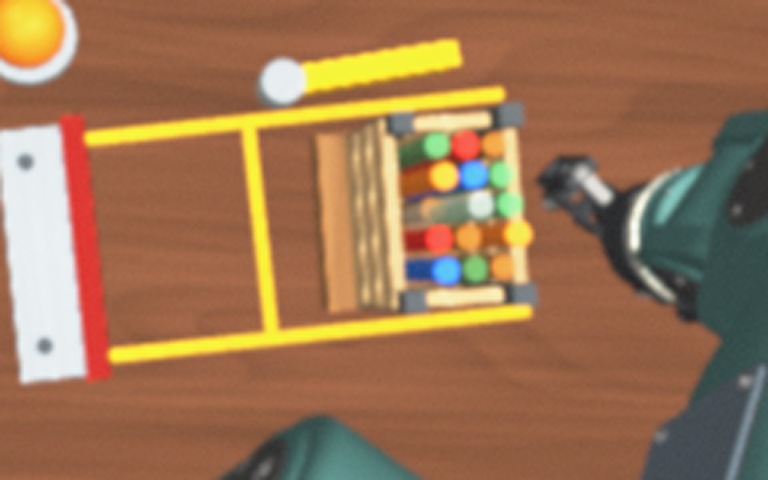

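Call:
play_rows([
  {"dx":0,"dy":0.0045,"dz":-0.0054,"spin":0,"jaw":0.085},
  {"dx":0,"dy":0.009,"dz":-0.0108,"spin":0,"jaw":0.085},
  {"dx":0,"dy":0.0134,"dz":-0.0161,"spin":0,"jaw":0.085},
  {"dx":0,"dy":0.0179,"dz":-0.0215,"spin":0,"jaw":0.085},
  {"dx":0,"dy":0.0198,"dz":-0.0238,"spin":0,"jaw":0.085},
  {"dx":0,"dy":0.0218,"dz":-0.0261,"spin":0,"jaw":0.085},
  {"dx":0,"dy":0.0237,"dz":-0.0284,"spin":0,"jaw":0.085},
  {"dx":0,"dy":0.0256,"dz":-0.0307,"spin":0,"jaw":0.085},
  {"dx":0,"dy":0.0275,"dz":-0.033,"spin":0,"jaw":0.085},
  {"dx":0,"dy":0.0294,"dz":-0.0353,"spin":0,"jaw":0.085},
])

```text
time_s: 5.18
eef_pos: [0.5107, -0.2096, 0.0264]
orientation: [-0.511, 1.569, -1.253]
contact_force: [1.0, -5.0, -1.6]
gripper_width: 0.085
```

```bash
python3 - <<'E'
from h import *
rep();pics(6)
E
```

```text
t 5.18 pos [ 0.5107 -0.2096  0.0264] bay [ -34.4 -264.9] F [ 1.  -5.  -1.6] M [-1.15 -0.15 -0.26] w 0.085
q [-0.54  0.47 -0.38  0.72 -0.    0.21]
[[ 0.001  0.676  0.737]
 [-0.002  0.737 -0.676]
 [-1.    -0.001  0.001]]
tool y angle rel bay y deg -50.12
```

View pics/scene6.png

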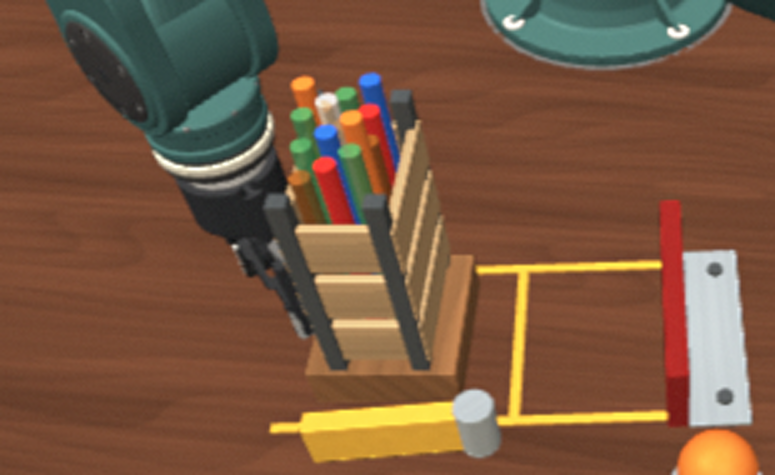

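View pics/top6.png

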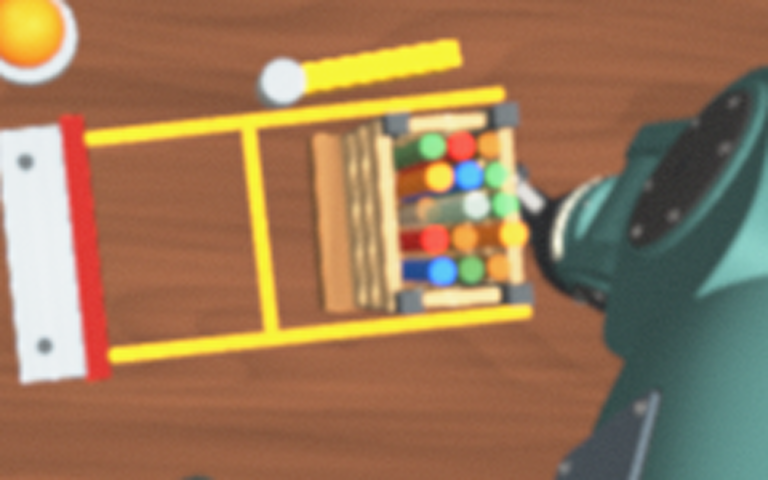

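```bash
python3 - <<'E'
from h import *
d=eyes.snapshot("scene");a=d["pixels"][120:240,80:200]; cv2.imwrite("pics/s7.png",cv2.resize(a,None,fx=5,fy=5,interpolation=cv2.INTER_CUBIC))
d=eyes.snapshot("wrist"); cv2.imwrite("pics/w7.png",d["pixels"])
E
```

```text
(no output)
```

View pics/s7.png

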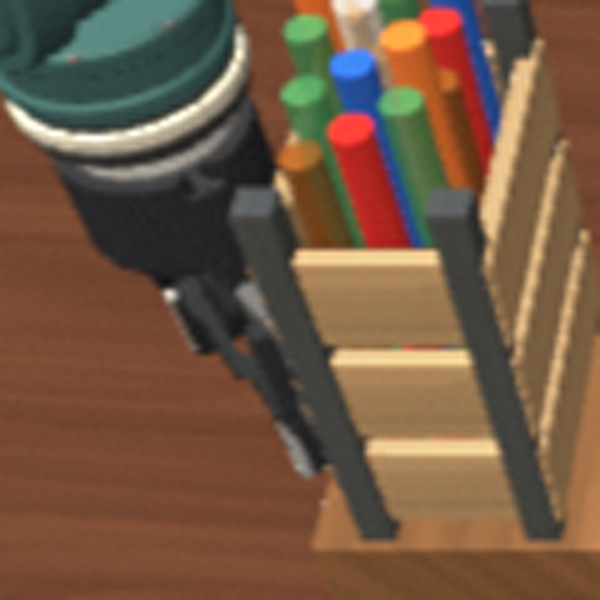

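View pics/w7.png

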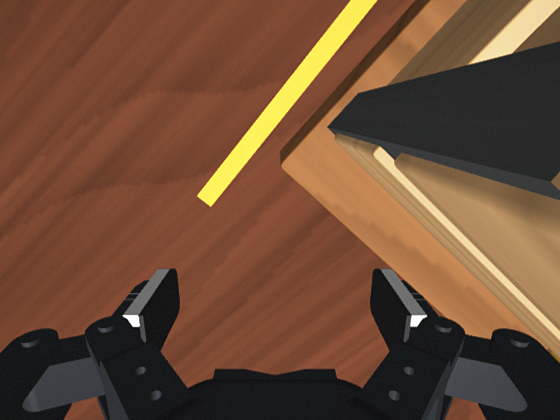

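```bash
cat >> h.py <<'E'
def ww(u,v,z,d,p=None,M=None):
    if p is None: p,M,_=pose()
    m=d["mount"]; o=p+M@m[:3,3]; dr=M@m[:3,:3]@np.linalg.solve(d["mtx"],[u,v,1]); return o+dr*(z-o[2])/dr[2]
E
python3 - <<'E'
from h import *
d=eyes.snapshot("wrist")
p,M,s=pose()
for n,u,v,z in(("footc",285,162,.04),("foot2",370,240,.04),("slat(548,345)z40",548,345,.04),("slat same z100",548,345,.1),("postbottom",330,128,.04),("crate corner lo",283,172,.0)):
    X=ww(u,v,z,d); print(n,np.round(bay(X)*1000,1),"tool",np.round((M.T@(X-p))*1000,1))
# tip project: tool points
Ti=np.linalg.inv(d["mount"])
for q in((.006,.0425,-.011),(.006,.055,-.011),(.006,.055,.011),(-.035,.075,-.013),(-.035,.075,.013),(-.1,.075,-.013)):
    c=Ti@np.r_[q,1]; x=d["mtx"]@c[:3]; print(q,np.round(x[:2]/x[2],0))
E
```

```text
footc [ -67.9 -218.1] tool [-13.7   4.2 -57.1]
foot2 [ -26.7 -219.8] tool [-13.7  34.7 -29.3]
slat(548,345)z40 [  58.6 -206.4] tool [-13.7 108.7  15.2]
slat same z100 [ -17.6 -207.6] tool [-73.7  49.5 -32.8]
postbottom [ -63.9 -200.4] tool [-13.7  18.6 -68. ]
crate corner lo [ -61.1 -225.6] tool [ 26.3   4.6 -46.9]
(0.006, 0.0425, -0.011) [372. 263.]
(0.006, 0.055, -0.011) [401. 263.]
(0.006, 0.055, 0.011) [396. 308.]
(-0.035, 0.075, -0.013) [516. 315.]
(-0.035, 0.075, 0.013) [499. 383.]
(-0.1, 0.075, -0.013) [899. 634.]
```

Call:
play_rows([
  {"dx":0,"dy":0.0019,"dz":-0.0023,"spin":0,"jaw":0.085},
  {"dx":0,"dy":0.0038,"dz":-0.0046,"spin":0,"jaw":0.085},
  {"dx":0,"dy":0.0058,"dz":-0.0069,"spin":0,"jaw":0.085},
  {"dx":0,"dy":0.0077,"dz":-0.0092,"spin":0,"jaw":0.085},
  {"dx":0,"dy":0.0096,"dz":-0.0115,"spin":0,"jaw":0.085},
  {"dx":0,"dy":0.0115,"dz":-0.0138,"spin":0,"jaw":0.085},
  {"dx":0,"dy":0.0134,"dz":-0.0161,"spin":0,"jaw":0.085},
  {"dx":0,"dy":0.0154,"dz":-0.0184,"spin":0,"jaw":0.085},
])

```text
time_s: 6.1
eef_pos: [0.5074, -0.1858, 0.0264]
orientation: [-0.528, 1.57, -1.269]
contact_force: [1.3, -5.7, -1.0]
gripper_width: 0.0848
```

```bash
cat >> h.py <<'E'
def pics2(k):
    a=eyes.snapshot("top")["pixels"][140:270,250:440]; cv2.imwrite(f"pics/t{k}.png",cv2.resize(a,None,fx=4.2,fy=4.2,interpolation=cv2.INTER_CUBIC))
def tt(u,v,z): return np.round(bay(w("top",u/4.2+250-.4,v/4.2+140-.4,z))*1000,1)
E
python3 - <<'E'
from h import *
rep();pics2(8); cv2.imwrite("pics/s8.png",eyes.snapshot("scene")["pixels"])
E
```

```text
t 6.1 pos [ 0.5074 -0.1858  0.0264] bay [ -34.5 -240.9] F [ 1.3 -5.7 -1. ] M [-1.11 -0.14 -0.27] w 0.0848
q [-0.5   0.46 -0.41  0.7  -0.    0.24]
[[ 0.     0.676  0.737]
 [-0.001  0.737 -0.676]
 [-1.    -0.001  0.001]]
tool y angle rel bay y deg -50.11
```

View pics/t8.png

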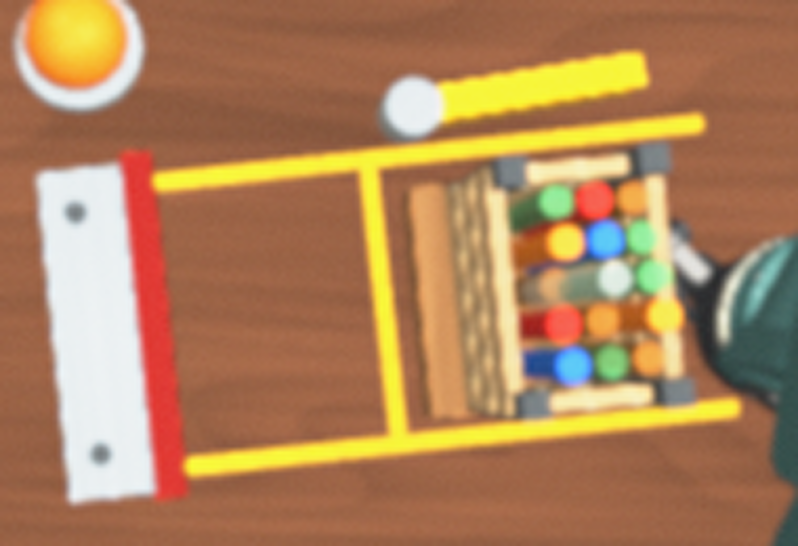

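View pics/s8.png

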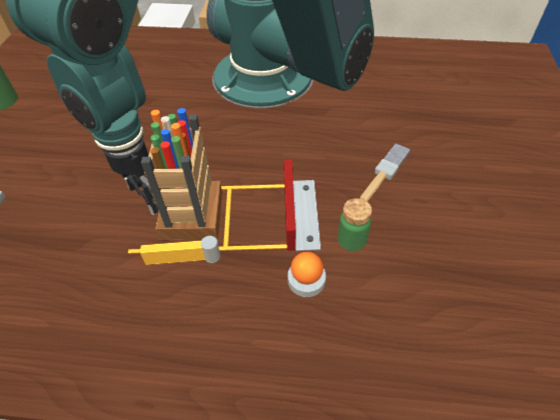

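```bash
python3 - <<'E'
from h import *
for p in((410,186,.04),(432,416,.04),(509,172,.22),(653,158,.22),(533,404,.22),(676,391,.22)): print(tt(*p))
E
```

```text
[ 62. -83.]
[-67.3 -80.9]
[  50.5 -107.4]
[  49.9 -174.6]
[ -57.6 -106.2]
[ -58.5 -172.5]
```

Call:
play_rows([
  {"dx":0,"dy":-0.0036,"dz":-0.0004,"spin":0,"jaw":0.085},
  {"dx":0,"dy":-0.001,"dz":-0.0034,"spin":0,"jaw":0.085},
  {"dx":0,"dy":0.0012,"dz":-0.0061,"spin":0,"jaw":0.085},
  {"dx":0,"dy":0.0035,"dz":-0.0088,"spin":0,"jaw":0.085},
  {"dx":0,"dy":0.0057,"dz":-0.0115,"spin":0,"jaw":0.085},
  {"dx":0,"dy":0.0079,"dz":-0.0142,"spin":0,"jaw":0.085},
  {"dx":0,"dy":0.0102,"dz":-0.0169,"spin":0,"jaw":0.085},
  {"dx":0,"dy":0.0124,"dz":-0.0196,"spin":0,"jaw":0.085},
  {"dx":0,"dy":0.0147,"dz":-0.0223,"spin":0,"jaw":0.085},
  {"dx":0,"dy":0.0169,"dz":-0.0249,"spin":0,"jaw":0.085},
])

```text
time_s: 7.03
eef_pos: [0.5002, -0.1563, 0.0263]
orientation: [-0.762, 1.57, -1.503]
contact_force: [1.1, -6.6, -1.6]
gripper_width: 0.0851
```

```bash
python3 - <<'E'
from h import *
rep();pics2(9)
E
```

```text
t 7.03 pos [ 0.5002 -0.1563  0.0263] bay [ -37.7 -210.7] F [ 1.1 -6.6 -1.6] M [-1.12 -0.17 -0.27] w 0.0851
q [-0.46  0.43 -0.45  0.68 -0.    0.28]
[[ 0.     0.676  0.737]
 [-0.001  0.737 -0.676]
 [-1.    -0.001  0.001]]
tool y angle rel bay y deg -50.12
```

View pics/t9.png

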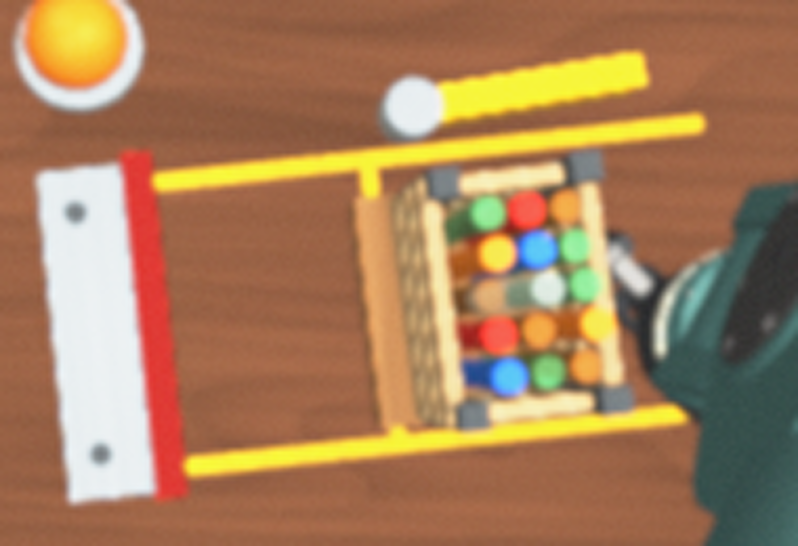

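```bash
python3 - <<'E'
from h import *
for p in((357,198,.04),(385,429,.04),(443,183,.22),(586,166,.22),(473,415,.22),(616,399,.22)): print(tt(*p))
E
```

```text
[ 58.4 -52.7]
[-71.7 -54.1]
[ 48.6 -76.4]
[  49.5 -143.3]
[-59.7 -78.1]
[ -59.3 -144.5]
```

Call:
play_rows([
  {"dx":0,"dy":-0.0082,"dz":-0.0043,"spin":0,"jaw":0.085},
  {"dx":0,"dy":-0.0056,"dz":-0.0073,"spin":0,"jaw":0.085},
  {"dx":0,"dy":-0.0034,"dz":-0.01,"spin":0,"jaw":0.085},
  {"dx":0,"dy":-0.0011,"dz":-0.0127,"spin":0,"jaw":0.085},
  {"dx":0,"dy":0.0011,"dz":-0.0154,"spin":0,"jaw":0.085},
  {"dx":0,"dy":0.0033,"dz":-0.0181,"spin":0,"jaw":0.085},
  {"dx":0,"dy":0.0056,"dz":-0.0208,"spin":0,"jaw":0.085},
  {"dx":0,"dy":0.0078,"dz":-0.0235,"spin":0,"jaw":0.085},
  {"dx":0,"dy":0.0101,"dz":-0.0262,"spin":0,"jaw":0.085},
  {"dx":0,"dy":0.0123,"dz":-0.0288,"spin":0,"jaw":0.085},
])

```text
time_s: 7.92
eef_pos: [0.4869, -0.1278, 0.0263]
orientation: [-1.225, 1.57, -1.967]
contact_force: [-0.3, -6.5, -2.3]
gripper_width: 0.0852
```

```bash
python3 - <<'E'
from h import *
rep();pics2(10)
E
```

```text
t 7.92 pos [ 0.4869 -0.1278  0.0263] bay [ -47.2 -180.6] F [-0.3 -6.5 -2.3] M [-1.13  0.01 -0.2 ] w 0.0852
q [-0.42  0.41 -0.5   0.66 -0.    0.32]
[[-0.     0.676  0.737]
 [-0.001  0.737 -0.676]
 [-1.    -0.001  0.   ]]
tool y angle rel bay y deg -50.12
```

View pics/t10.png

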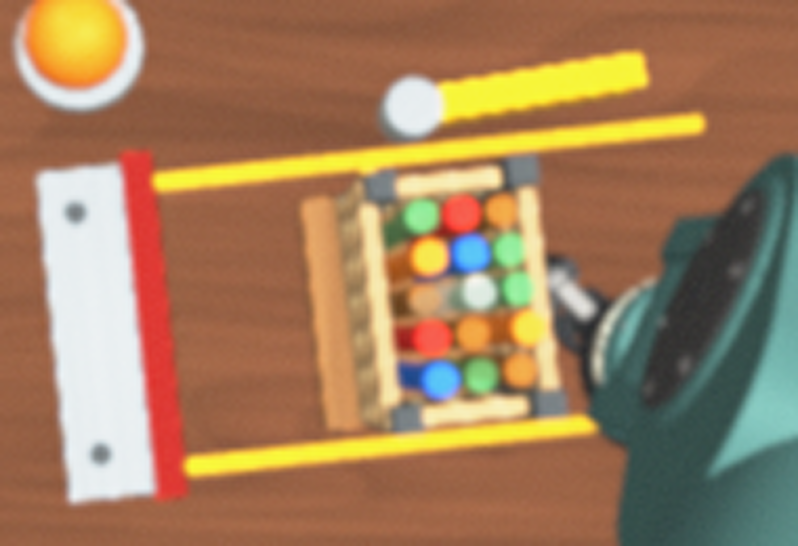

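```bash
python3 - <<'E'
from h import *
for p in((303,200,.04),(328,430,.04),(379,186,.22),(522,171,.22),(407,419,.22),(550,404,.22)): print(tt(*p))
E
```

```text
[ 60.5 -22.4]
[-68.9 -22.4]
[ 50.4 -46.7]
[  50.3 -113.5]
[-58.4 -47.6]
[ -58.4 -114. ]
```

Call:
play_rows([
  {"dx":0,"dy":0.0022,"dz":-0.0027,"spin":0,"jaw":0.085},
  {"dx":0,"dy":0.0045,"dz":-0.0054,"spin":0,"jaw":0.085},
  {"dx":0,"dy":0.0067,"dz":-0.0081,"spin":0,"jaw":0.085},
  {"dx":0,"dy":0.009,"dz":-0.0108,"spin":0,"jaw":0.085},
  {"dx":0,"dy":0.0112,"dz":-0.0134,"spin":0,"jaw":0.085},
  {"dx":0,"dy":0.0134,"dz":-0.0161,"spin":0,"jaw":0.085},
  {"dx":0,"dy":0.0157,"dz":-0.0188,"spin":0,"jaw":0.085},
  {"dx":0,"dy":0.0179,"dz":-0.0215,"spin":0,"jaw":0.085},
  {"dx":0,"dy":0.0202,"dz":-0.0242,"spin":0,"jaw":0.085},
  {"dx":0,"dy":0.0224,"dz":-0.0269,"spin":0,"jaw":0.085},
  {"dx":0,"dy":0.0246,"dz":-0.0296,"spin":0,"jaw":0.085},
  {"dx":0,"dy":0.0269,"dz":-0.0323,"spin":0,"jaw":0.085},
])

```text
time_s: 8.97
eef_pos: [0.4813, -0.0861, 0.0263]
orientation: [-1.282, 1.57, -2.023]
contact_force: [0.8, -6.6, -2.3]
gripper_width: 0.0851
```

```bash
python3 - <<'E'
from h import *
rep();pics2(11)
E
```

```text
t 8.97 pos [ 0.4813 -0.0861  0.0263] bay [ -47.2 -138.6] F [ 0.8 -6.6 -2.3] M [-1.13  0.02 -0.19] w 0.0851
q [-0.34  0.39 -0.54  0.64 -0.    0.4 ]
[[-0.     0.676  0.737]
 [-0.001  0.737 -0.676]
 [-1.    -0.001  0.   ]]
tool y angle rel bay y deg -50.11
```

View pics/t11.png

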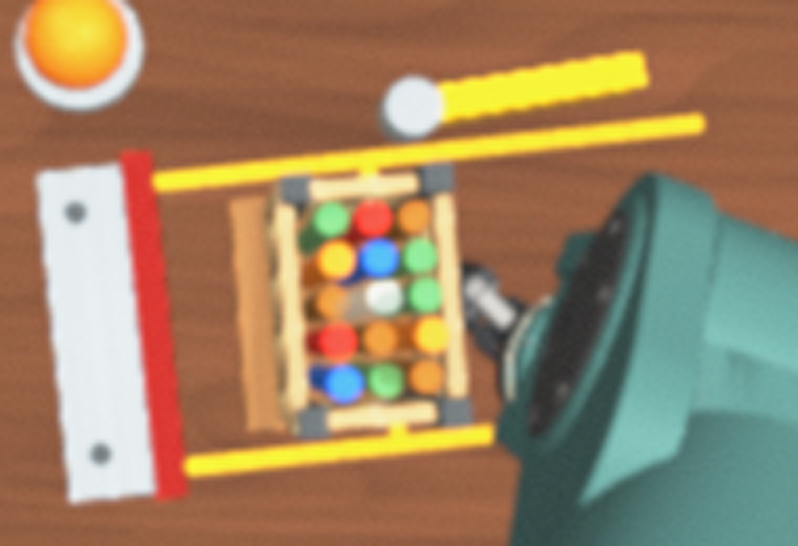

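```bash
python3 - <<'E'
from h import *
for p in((232,201,.04),(250,430,.04),(294,190,.22),(437,178,.22),(313,422,.22),(455,411,.22)): print(tt(*p))
E
```

```text
[64.1 17.3]
[-64.4  20.9]
[52.7 -7.2]
[ 51.2 -73.9]
[-55.2  -4.3]
[-57.  -70.1]
```

Call:
play_rows([
  {"dx":0,"dy":0.0048,"dz":0.0066,"spin":0,"jaw":0.085},
  {"dx":0,"dy":0.0074,"dz":0.0036,"spin":0,"jaw":0.085},
  {"dx":0,"dy":0.0096,"dz":0.0009,"spin":0,"jaw":0.085},
  {"dx":0,"dy":0.0119,"dz":-0.0018,"spin":0,"jaw":0.085},
  {"dx":0,"dy":0.0141,"dz":-0.0045,"spin":0,"jaw":0.085},
  {"dx":0,"dy":0.0163,"dz":-0.0072,"spin":0,"jaw":0.085},
  {"dx":0,"dy":0.0186,"dz":-0.0099,"spin":0,"jaw":0.085},
  {"dx":0,"dy":0.0208,"dz":-0.0126,"spin":0,"jaw":0.085},
  {"dx":0,"dy":0.0231,"dz":-0.0153,"spin":0,"jaw":0.085},
  {"dx":0,"dy":0.0253,"dz":-0.0179,"spin":0,"jaw":0.085},
])

```text
time_s: 9.85
eef_pos: [0.4862, -0.0556, 0.0265]
orientation: [-0.202, 1.569, -0.943]
contact_force: [1.5, -6.5, 0.5]
gripper_width: 0.085
```

```bash
python3 - <<'E'
from h import *
rep();pics2(12)
E
```

```text
t 9.85 pos [ 0.4862 -0.0556  0.0265] bay [ -38.3 -109. ] F [ 1.5 -6.5  0.5] M [-1.17 -0.22 -0.33] w 0.085
q [-0.28  0.39 -0.54  0.64 -0.    0.46]
[[ 0.001  0.676  0.737]
 [-0.001  0.737 -0.676]
 [-1.    -0.     0.002]]
tool y angle rel bay y deg -50.12
```

View pics/t12.png

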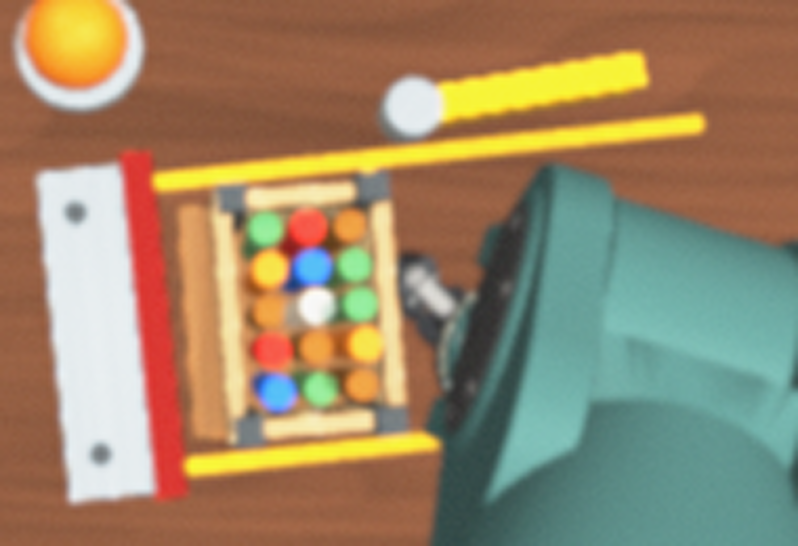

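```bash
python3 - <<'E'
from h import *
for p in((178,207,.04),(200,438,.04),(231,198,.22),(372,185,.22),(249,432,.22),(391,420,.22)): print(tt(*p))
E
```

```text
[64.  47.8]
[-65.9  49.1]
[52.1 22.4]
[ 51.2 -43.5]
[-56.7  25.6]
[-58.1 -40.2]
```

Call:
play_rows([
  {"dx":0,"dy":0.0013,"dz":-0.0015,"spin":0,"jaw":0.085},
  {"dx":0,"dy":0.0026,"dz":-0.0031,"spin":0,"jaw":0.085},
  {"dx":0,"dy":0.0038,"dz":-0.0046,"spin":0,"jaw":0.085},
  {"dx":0,"dy":0.0051,"dz":-0.0061,"spin":0,"jaw":0.085},
  {"dx":0,"dy":0.0058,"dz":-0.0069,"spin":0,"jaw":0.085},
  {"dx":0,"dy":0.0064,"dz":-0.0077,"spin":0,"jaw":0.085},
])

```text
time_s: 10.4
eef_pos: [0.4867, -0.0471, 0.0269]
orientation: [-0.041, 1.565, -0.784]
contact_force: [10.3, -17.5, -4.3]
gripper_width: 0.085
```

Call:
play_rows([
  {"dx":0,"dy":0.0006,"dz":-0.0008,"spin":0,"jaw":0.085},
  {"dx":0,"dy":0.0006,"dz":-0.0008,"spin":0,"jaw":0.085},
])

```text
time_s: 10.57
eef_pos: [0.4872, -0.0465, 0.0271]
orientation: [-0.007, 1.564, -0.75]
contact_force: [11.0, -17.7, -4.7]
gripper_width: 0.085
```

Call:
play_rows([
  {"dx":0,"dy":0.0006,"dz":-0.0008,"spin":0,"jaw":0.085},
  {"dx":0,"dy":0.0006,"dz":-0.0008,"spin":0,"jaw":0.085},
])

```text
time_s: 10.73
eef_pos: [0.4876, -0.0461, 0.0273]
orientation: [-0.007, 1.562, -0.751]
contact_force: [13.3, -21.1, -5.2]
gripper_width: 0.085
```

```bash
python3 - <<'E'
from h import *
rep();pics2(13)
E
```

```text
t 10.73 pos [ 0.4876 -0.0461  0.0273] bay [-35.6 -99.7] F [ 13.3 -21.1  -5.2] M [-4.   -2.28 -1.29] w 0.085
q [-0.26  0.38 -0.54  0.63 -0.    0.49]
[[ 0.006  0.677  0.736]
 [-0.006  0.736 -0.677]
 [-1.    -0.     0.009]]
tool y angle rel bay y deg -50.24
```

View pics/t13.png

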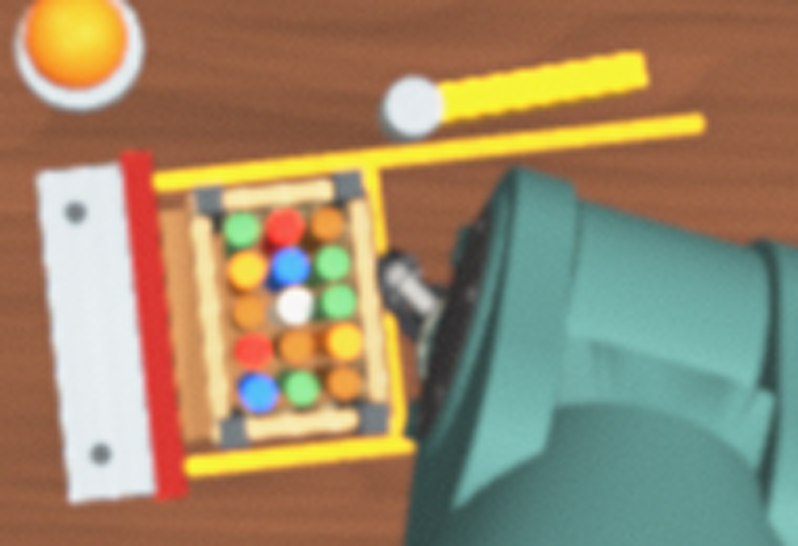

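```bash
python3 - <<'E'
from h import *
for p in((157,212,.04),(185,442,.04),(207,200,.22),(347,186,.22),(233,431,.22),(374,417,.22)): print(tt(*p))
print(tt(152,155,.07),tt(186,494,.07))
E
```

```text
[62.4 59.8]
[-67.3  57.7]
[52.3 33.6]
[ 51.9 -31.9]
[-55.5  32.9]
[-55.9 -32.6]
[91.6 58.9] [-93.7  59.7]
```

Call:
play_rows([
  {"dx":0,"dy":-0.0013,"dz":0.0015,"spin":0,"jaw":0.085},
  {"dx":0,"dy":-0.0032,"dz":0.0038,"spin":0,"jaw":0.085},
  {"dx":0,"dy":-0.0077,"dz":0.0092,"spin":0,"jaw":0.085},
  {"dx":0,"dy":-0.0154,"dz":0.0184,"spin":0,"jaw":0.085},
  {"dx":0,"dy":-0.0256,"dz":0.0307,"spin":0,"jaw":0.085},
  {"dx":0,"dy":-0.0384,"dz":0.0461,"spin":0,"jaw":0.085},
  {"dx":-0.03,"dy":-0.0512,"dz":0.0614,"spin":0,"jaw":0.05},
  {"dx":-0.06,"dy":-0.0576,"dz":0.0691,"spin":0,"jaw":0.0},
  {"dx":-0.09,"dy":-0.0576,"dz":0.0691,"spin":0,"jaw":0.0},
  {"dx":-0.1,"dy":-0.0576,"dz":0.0691,"spin":0,"jaw":0.0},
])

```text
time_s: 11.62
eef_pos: [0.497, -0.1342, 0.1299]
orientation: [0.396, 1.567, -0.346]
contact_force: [0.7, -1.3, 1.1]
gripper_width: 0.0382
```

```bash
python3 - <<'E'
from h import *
rep();pics2(14)
print(shift(*wld(.162,-.187),.13))
d=eyes.snapshot("scene")["pixels"][100:280,120:420]; cv2.imwrite("pics/s14.png",cv2.resize(d,None,fx=2.6,fy=2.6,interpolation=cv2.INTER_CUBIC))
E
```

```text
t 11.62 pos [ 0.497  -0.1342  0.1299] bay [ -38.  -188.4] F [ 0.7 -1.3  1.1] M [ 0.03 -0.06  0.  ] w 0.0382
q [-0.42  0.31 -0.32  0.94  0.    0.32]
[[ 0.004  0.676  0.737]
 [-0.001  0.737 -0.676]
 [-1.     0.002  0.004]]
tool y angle rel bay y deg -50.14
[0.0008 0.154  0.1272]
```

View pics/t14.png

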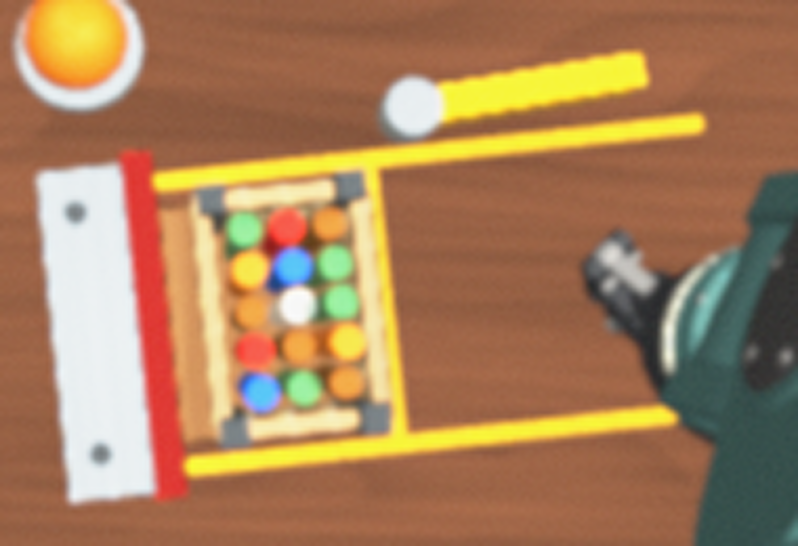

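View pics/s14.png

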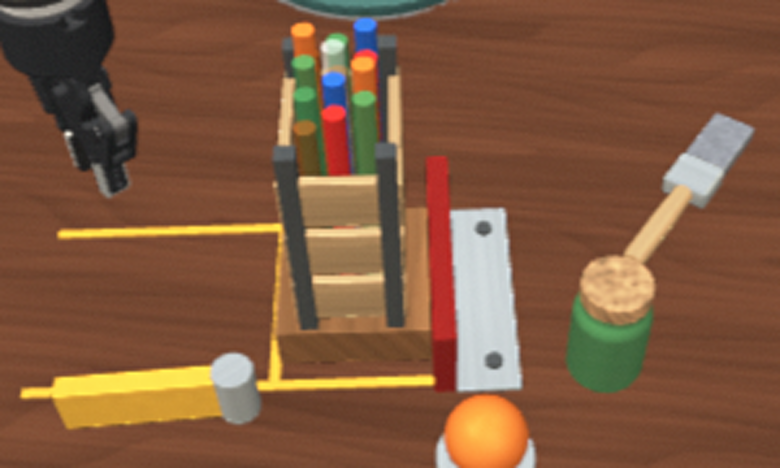

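```bash
python3 - <<'E'
from h import *
for p in((159,212,.04),(186,442,.04),(210,200,.22),(350,185,.22),(236,431,.22),(376,417,.22)): print(tt(*p))
d=eyes.snapshot("scene")["pixels"][165:250,215:315]; cv2.imwrite("pics/s15.png",cv2.resize(d,None,fx=7,fy=7,interpolation=cv2.INTER_CUBIC))
E
```

```text
[62.3 58.7]
[-67.3  57.1]
[52.2 32.2]
[ 52.2 -33.3]
[-55.7  31.6]
[-56.  -33.5]
```

View pics/s15.png

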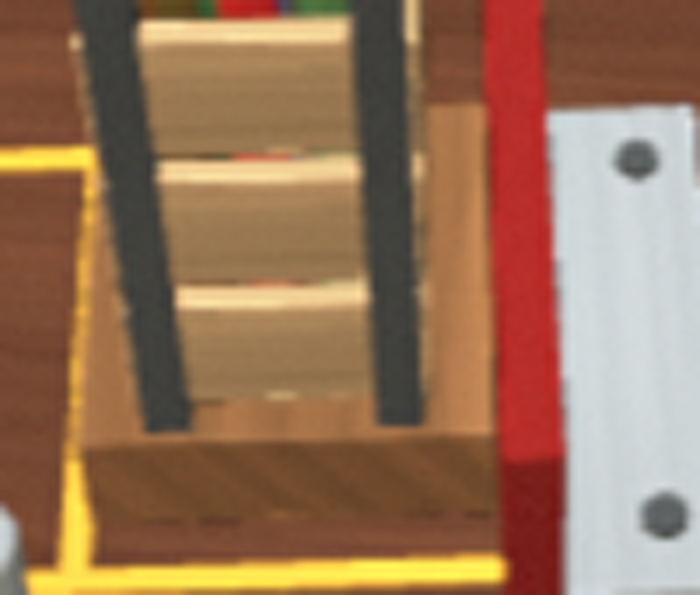

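Call:
play_rows([
  {"dx":0,"dy":0.026,"dz":0.021,"spin":0,"jaw":0},
  {"dx":0,"dy":0.051,"dz":0.042,"spin":0,"jaw":0},
  {"dx":0,"dy":0.077,"dz":0.063,"spin":0,"jaw":0},
  {"dx":0,"dy":0.103,"dz":0.085,"spin":0,"jaw":0},
  {"dx":0,"dy":0.128,"dz":0.106,"spin":0,"jaw":0},
  {"dx":0,"dy":0.154,"dz":0.127,"spin":0,"jaw":0},
  {"dx":0,"dy":0.154,"dz":0.127,"spin":0,"jaw":0},
  {"dx":0.03,"dy":0.154,"dz":0.127,"spin":0,"jaw":0},
  {"dx":0.06,"dy":0.154,"dz":0.127,"spin":0,"jaw":0},
  {"dx":0.09,"dy":0.154,"dz":0.127,"spin":0,"jaw":0},
  {"dx":0.1,"dy":0.154,"dz":0.127,"spin":0,"jaw":0},
  {"dx":0.1,"dy":0.154,"dz":0.127,"spin":0,"jaw":0},
])

```text
time_s: 12.77
eef_pos: [0.6913, -0.1041, 0.0227]
orientation: [-2.678, 1.564, 2.865]
contact_force: [0.3, 0.5, 0.3]
gripper_width: 0.0001
```

```bash
python3 - <<'E'
from h import *
rep();pics(16)
p,M,s=pose(); S=M.T
base=p
def fp(psi,sv,off):
    u=np.array([-np.sin(psi),-np.cos(psi)]);n=np.array([-np.cos(psi),np.sin(psi)]);return np.array([.105,-.088])+sv*u-off*n
for psi,off in((-.12,.03),(-.05,.025),(.05,.025),(.15,.025),(.25,.025),(.35,.025),(.45,.025),(.55,.025),(.65,.025),(.75,.025),(.85,.025),(.95,.025)):
    b=fp(psi,.105,off); q=wld(*b); print(psi,np.round(b*1000),np.round(M.T@(np.r_[q,.03]-p),4))
E
```

```text
t 12.77 pos [ 0.6913 -0.1041  0.0227] bay [ 158.5 -184.2] F [0.3 0.5 0.3] M [-0.02 -0.02  0.  ] w 0.0001
q [-0.27  0.69  0.05  0.94  0.    0.48]
[[-0.006  0.675  0.738]
 [ 0.002  0.738 -0.675]
 [-1.    -0.003 -0.006]]
tool y angle rel bay y deg -50.07
-0.12 [ 147. -189.] [-0.0032 -0.0125 -0.0058]
-0.05 [ 135. -192.] [-0.0032 -0.0238 -0.0114]
0.05 [ 125. -194.] [-0.0032 -0.0334 -0.0162]
0.15 [ 114. -196.] [-0.0032 -0.0425 -0.0219]
0.25 [ 103. -196.] [-0.0032 -0.051  -0.0286]
0.35 [  92. -195.] [-0.0032 -0.0588 -0.036 ]
0.45 [  82. -193.] [-0.0032 -0.0658 -0.0442]
0.55 [  71. -191.] [-0.0032 -0.072  -0.0531]
0.65 [  61. -187.] [-0.0032 -0.0773 -0.0625]
0.75 [  52. -182.] [-0.0032 -0.0815 -0.0724]
0.85 [  43. -176.] [-0.0032 -0.0848 -0.0827]
0.95 [  34. -169.] [-0.0032 -0.087  -0.0933]
```

View pics/scene16.png

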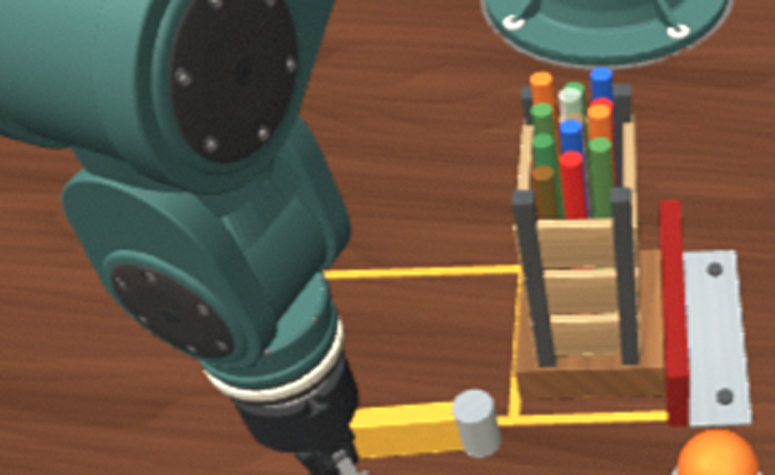

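View pics/top16.png

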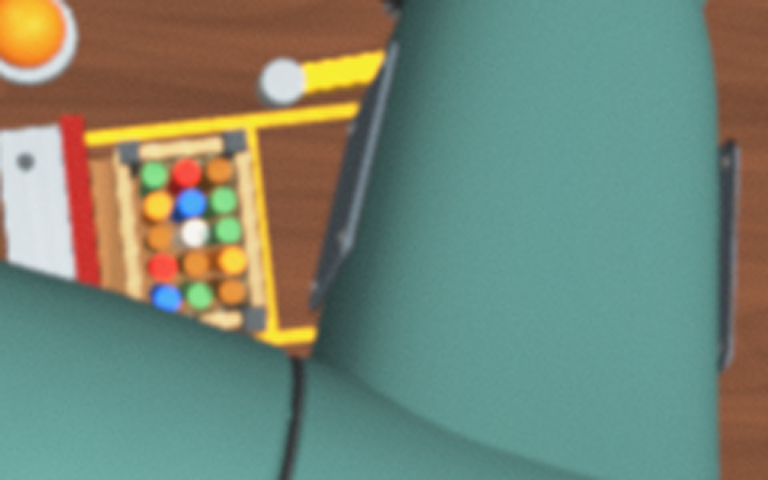

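Call:
play_rows([
  {"dx":-0.003,"dy":-0.0125,"dz":-0.0058,"spin":0,"jaw":0},
  {"dx":-0.003,"dy":-0.0238,"dz":-0.0114,"spin":0,"jaw":0},
  {"dx":-0.003,"dy":-0.0334,"dz":-0.0162,"spin":0,"jaw":0},
  {"dx":-0.003,"dy":-0.0425,"dz":-0.0219,"spin":0,"jaw":0},
  {"dx":-0.003,"dy":-0.051,"dz":-0.0286,"spin":0,"jaw":0},
  {"dx":-0.003,"dy":-0.0588,"dz":-0.036,"spin":0,"jaw":0},
  {"dx":-0.003,"dy":-0.0658,"dz":-0.0442,"spin":0,"jaw":0},
  {"dx":-0.003,"dy":-0.072,"dz":-0.0531,"spin":0,"jaw":0},
])

```text
time_s: 13.53
eef_pos: [0.6068, -0.1223, 0.0316]
orientation: [0.485, 1.567, -0.257]
contact_force: [2.2, -0.0, -0.4]
gripper_width: -0.0001
```

```bash
python3 - <<'E'
from h import *
rep();pics(17)
p,M,s=pose()
def fp(psi,sv,off):
    u=np.array([-np.sin(psi),-np.cos(psi)]);n=np.array([-np.cos(psi),np.sin(psi)]);return np.array([.105,-.088])+sv*u-off*n
for psi in np.arange(.6,1.6,.08):
    b=fp(psi,.105,.025); q=wld(*b); print(round(psi,2),np.round(b*1000),np.round(M.T@(np.r_[q,.03]-p),4))
E
```

```text
t 13.53 pos [ 0.6068 -0.1223  0.0316] bay [  72.4 -191.1] F [ 2.2 -0.  -0.4] M [ 0.14 -0.37  0.  ] w -0.0001
q [-0.33  0.56 -0.2   0.81  0.    0.41]
[[ 0.004  0.675  0.738]
 [-0.001  0.738 -0.675]
 [-1.     0.002  0.004]]
tool y angle rel bay y deg -50.09
0.6 [  66. -189.] [ 0.0013 -0.0027 -0.0046]
0.68 [  58. -185.] [ 0.0013 -0.0066 -0.0123]
0.76 [  51. -181.] [ 0.0013 -0.0098 -0.0203]
0.84 [  43. -177.] [ 0.0013 -0.0124 -0.0285]
0.92 [  37. -172.] [ 0.0013 -0.0144 -0.0369]
1.0 [  30. -166.] [ 0.0013 -0.0157 -0.0454]
1.08 [  24. -160.] [ 0.0012 -0.0162 -0.0541]
1.16 [  19. -153.] [ 0.0012 -0.0161 -0.0627]
1.24 [  14. -146.] [ 0.0012 -0.0154 -0.0713]
1.32 [   9. -138.] [ 0.0012 -0.0139 -0.0798]
1.4 [   6. -130.] [ 0.0012 -0.0117 -0.0881]
1.48 [   3. -122.] [ 0.0012 -0.0089 -0.0963]
1.56 [   0. -114.] [ 0.0011 -0.0054 -0.1042]
```

View pics/scene17.png

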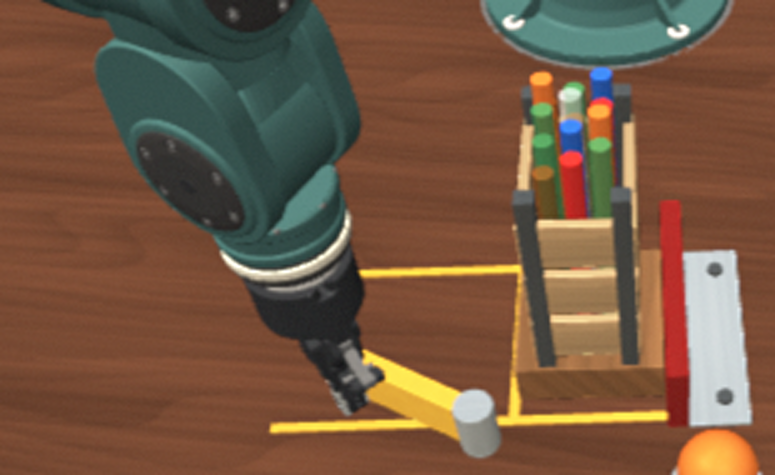

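Call:
play_rows([
  {"dx":0.001,"dy":-0.0027,"dz":-0.0046,"spin":0,"jaw":0},
  {"dx":0.001,"dy":-0.0066,"dz":-0.0123,"spin":0,"jaw":0},
  {"dx":0.001,"dy":-0.0098,"dz":-0.0203,"spin":0,"jaw":0},
  {"dx":0.001,"dy":-0.0124,"dz":-0.0285,"spin":0,"jaw":0},
  {"dx":0.001,"dy":-0.0144,"dz":-0.0369,"spin":0,"jaw":0},
  {"dx":0.001,"dy":-0.0157,"dz":-0.0454,"spin":0,"jaw":0},
  {"dx":0.001,"dy":-0.0162,"dz":-0.0541,"spin":0,"jaw":0},
  {"dx":0.001,"dy":-0.0161,"dz":-0.0627,"spin":0,"jaw":0},
  {"dx":0.001,"dy":-0.0154,"dz":-0.0713,"spin":0,"jaw":0},
  {"dx":0.001,"dy":-0.0139,"dz":-0.0798,"spin":0,"jaw":0},
  {"dx":0.001,"dy":-0.0117,"dz":-0.0881,"spin":0,"jaw":0},
])

```text
time_s: 14.55
eef_pos: [0.5323, -0.0702, 0.0283]
orientation: [-1.959, 1.571, -2.7]
contact_force: [1.8, -1.0, 0.9]
gripper_width: 0.0003
```

```bash
python3 - <<'E'
from h import *
rep();pics(18)
E
```

```text
t 14.55 pos [ 0.5323 -0.0702  0.0283] bay [   5.4 -129.6] F [ 1.8 -1.   0.9] M [-0.24 -0.24 -0.02] w 0.0003
q [-0.28  0.45 -0.42  0.7  -0.    0.46]
[[-0.     0.675  0.738]
 [-0.     0.738 -0.675]
 [-1.    -0.    -0.   ]]
tool y angle rel bay y deg -50.08
```

View pics/scene18.png

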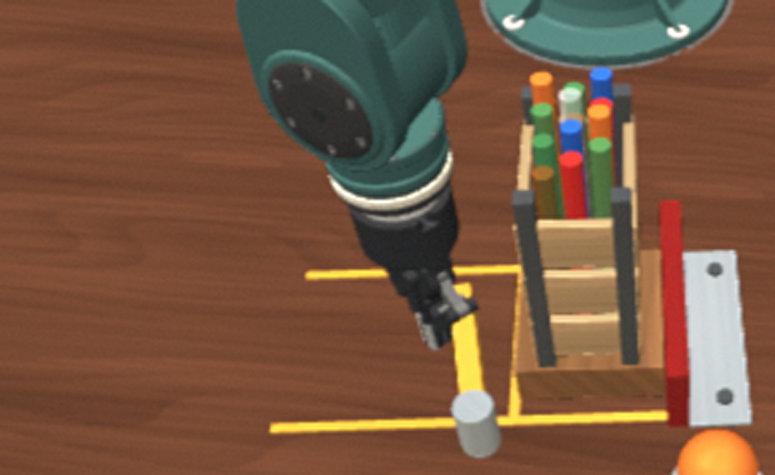

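Call:
play_rows([
  {"dx":0,"dy":0.0013,"dz":-0.0042,"spin":0,"jaw":0},
  {"dx":0,"dy":0.0025,"dz":-0.0083,"spin":0,"jaw":0},
  {"dx":0,"dy":0.0038,"dz":-0.0124,"spin":0,"jaw":0},
])

```text
time_s: 14.9
eef_pos: [0.5264, -0.0596, 0.0283]
orientation: [0.249, 1.57, -0.492]
contact_force: [1.8, -1.6, 0.2]
gripper_width: -0.0001
```

Call:
play_rows([
  {"dx":0,"dy":0.0013,"dz":-0.0015,"spin":0,"jaw":0},
  {"dx":0,"dy":0.0019,"dz":-0.0023,"spin":0,"jaw":0},
])

```text
time_s: 15.07
eef_pos: [0.5256, -0.0564, 0.0282]
orientation: [-2.365, 1.57, -3.106]
contact_force: [0.5, -2.4, -0.1]
gripper_width: -0.0002
```

Call:
play_rows([
  {"dx":0,"dy":0.0006,"dz":-0.0008,"spin":0,"jaw":0},
  {"dx":0,"dy":0.0013,"dz":-0.0015,"spin":0,"jaw":0},
])

```text
time_s: 15.23
eef_pos: [0.5255, -0.0548, 0.0282]
orientation: [-1.939, 1.57, -2.68]
contact_force: [0.3, -3.5, 0.5]
gripper_width: -0.0003
```

Call:
play_rows([
  {"dx":0,"dy":0.0006,"dz":-0.0008,"spin":0,"jaw":0},
  {"dx":0,"dy":0.0013,"dz":-0.0015,"spin":0,"jaw":0},
])

```text
time_s: 15.4
eef_pos: [0.5255, -0.0538, 0.0284]
orientation: [-0.84, 1.568, -1.582]
contact_force: [-0.9, -13.8, 0.7]
gripper_width: 0.0
```

Call:
play_rows([
  {"dx":0,"dy":0.0006,"dz":-0.0008,"spin":0,"jaw":0},
  {"dx":0,"dy":0.0006,"dz":-0.0008,"spin":0,"jaw":0},
])

```text
time_s: 15.57
eef_pos: [0.5256, -0.0534, 0.0285]
orientation: [-0.742, 1.567, -1.484]
contact_force: [-2.3, -15.0, 1.6]
gripper_width: 0.0001
```

```bash
python3 - <<'E'
from h import *
rep();pics(19)
E
```

```text
t 15.57 pos [ 0.5256 -0.0534  0.0285] bay [   1.  -112.1] F [ -2.3 -15.    1.6] M [-2.48  0.18 -0.06] w 0.0001
q [-0.25  0.44 -0.44  0.69 -0.    0.49]
[[ 0.     0.676  0.737]
 [-0.004  0.737 -0.676]
 [-1.    -0.003  0.003]]
tool y angle rel bay y deg -50.15
```

View pics/scene19.png

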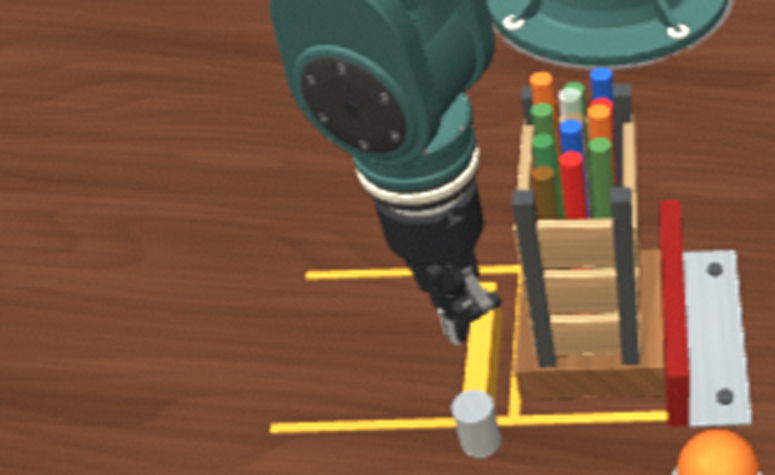

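Call:
play_rows([
  {"dx":0,"dy":-0.0013,"dz":0.0015,"spin":0,"jaw":0},
  {"dx":0,"dy":-0.0038,"dz":0.0046,"spin":0,"jaw":0},
  {"dx":0,"dy":-0.0096,"dz":0.0115,"spin":0,"jaw":0},
  {"dx":0,"dy":-0.0192,"dz":0.023,"spin":0,"jaw":0},
  {"dx":0,"dy":-0.032,"dz":0.0384,"spin":0,"jaw":0},
  {"dx":-0.03,"dy":-0.0512,"dz":0.0614,"spin":0,"jaw":0},
  {"dx":-0.06,"dy":-0.0704,"dz":0.0845,"spin":0,"jaw":0},
  {"dx":-0.09,"dy":-0.0832,"dz":0.0998,"spin":0,"jaw":0},
  {"dx":-0.12,"dy":-0.096,"dz":0.1152,"spin":0,"jaw":0},
  {"dx":-0.12,"dy":-0.096,"dz":0.1152,"spin":0,"jaw":0},
  {"dx":-0.12,"dy":-0.096,"dz":0.1152,"spin":0,"jaw":0},
])

```text
time_s: 16.58
eef_pos: [0.5461, -0.2021, 0.1494]
orientation: [0.358, 1.568, -0.385]
contact_force: [0.3, -0.3, -1.1]
gripper_width: -0.0004
```

```bash
python3 - <<'E'
from h import *
rep();pics2(20); cv2.imwrite("pics/s20.png",eyes.snapshot("scene")["pixels"])
E
```

```text
t 16.58 pos [ 0.5461 -0.2021  0.1494] bay [   1.6 -262.1] F [ 0.3 -0.3 -1.1] M [ 0.02 -0.03  0.01] w -0.0004
q [-0.49  0.4  -0.11  1.05  0.    0.25]
[[ 0.003  0.676  0.737]
 [-0.001  0.737 -0.676]
 [-1.     0.001  0.003]]
tool y angle rel bay y deg -50.17
```

View pics/t20.png

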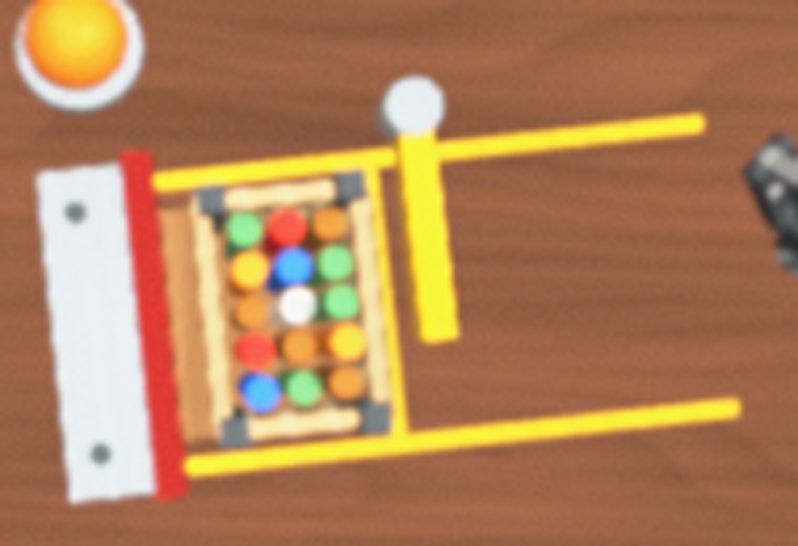

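View pics/s20.png

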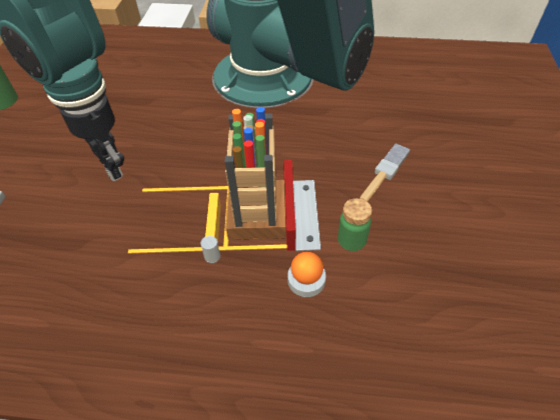

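```bash
python3 - <<'E'
from h import *
e=tt(438,338,.05);h=tt(413,106,.054);print(e,h, "psi",np.pi/2-np.arctan2(-(e[1]-h[1]),-(e[0]-h[0])), "gate angle",.12+np.pi/2-np.arctan2(-(e[1]-h[1]),-(e[0]-h[0])))
l=tt(401,150,.05);l2=tt(421,341,.05);print(l,l2);r1=tt(437,140,.05);r2=tt(458,335,.05);print(r1,r2)
E
```

```text
[-24.3 -87.8] [105.  -87.9] psi 1.5715697218456468 gate angle 1.691569721845647
[ 81.7 -79. ] [-25.  -78.3]
[ 85.2 -99.5] [-23.8 -99. ]
```

Gate angle measures about 1.69, which is its stop. The crate is upright, square and against the board, and the other things haven't moved. Handing in.

```bash
python3 - <<'E'
from bench import r
print(r.finish_job())
E
```

```text
the job is handed in; nothing more can be done
None
```

The crate is parked upright against the red board and the yellow gate is fully closed behind it. I handed the job in at about 17 s on the robot's clock.

**Crate:** I pushed it low at its foot with one finger edge, in short steps, moving the push point sideways to keep it straight. In the top image it measures about 2 mm off the lane centre and turned by no more than about 0.01 rad. The foot looks flush with the board; I can't rule out a gap of 1 mm or so. When I took the finger away, the crate settled back about 1 mm.

**Gate:** I pushed the arm round with the closed fingers until the force rose to about 15 N. After backing off, the gate angle measured 1.69 rad, which is its stop.

**Other checks:** The jar, the ball on its ring and the brush look unmoved in the last pictures. The robot was clear of everything. The highest force I saw was about 25 N, when the crate was pressed against the board.

**Snags:**
- The first move call was refused because it left out some fields; nothing moved.
- The gripper's knuckles stick out beyond the fingers and could have hit the crate's slats, so I turned the tool about 50° before pushing.

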